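Put a rinsed tumbler on its drying peg under the snap-over keeper

ROBOT

A 7-joint arm with a two-finger parallel gripper is mounted at the origin on a cart in front of the work surface, level with it; the furniture and walls round the work are solid. World frame = base frame: x ahead of the robot, y to its left, z up, the work surface at z = 0. Lengths are in m, angles in rad, forces in N, time in s.
With the tool pointing down it reaches from about 0.35 to 0.775 m from the base axis. Payload 3.1 kg.
Tool frame: the origin (TCP) lies on the centre line of the jaws, within the pads' length; the fingertips stand 22 mm ahead of it and the grasp point (between the pads) lies 3 mm ahead of it; z points along the fingers, y is the line along which they close (so a half turn about z gives the same grasp; the last joint's range is limited). The gripper opens to 85 mm and grips with 20 to 120 N. Pads are 22 mm wide; open, the fingers measure 114 mm over their backs; the gripper's body (76 mm by 85 mm) begins 54 mm behind the grasp point. The pads swing forward as they close: fully open they stand 13 mm farther back than shut.
Start: joints at [1.18, 0.311, 0.014, 1.512, -0.004, 1.319, -0.027], TCP at [0.188, -0.517, 0.253] pointing down, gripper open.
Joint ranges: [-2.7, 2.7], [-0.3, 1.91], [-1.27, 1.3], [0.12, 2.57], [-1.44, 4.58], [0.2, 2.03], [-3.05, 3.05]. Speed limits (rad/s): [2.79, 2.79, 3.14, 3.14, 3.14, 3.14, 3.14].

INTERFACE

Orientations are given as a unit quaternion [w, x, y, z].
In Python, from bench import ctrl, jaws, kin, viewer gives the robot as it stands. Calls block until the motion is done:
- ctrl.move_to(position, orientation): joint-space move of the TCP to a pose.
- ctrl.line_to(position, orientation=None, rate=0.15, threshold=None): straight line of the TCP; orientation=None keeps the orientation; rate is the mean speed in m/s. With threshold (N) it stops when the force on the tool has changed by that much, and returns True; else False.
- ctrl.goto_joints(angles): joint-space move.
- jaws.set_gripper(opening): opening from 0.0 (shut) to 1.0 (fully open); the grip force is fixed at half the most; returns when the fingers have stopped.
- ctrl.wait(seconds).
- kin.inverse_kinematics(position, orientation): joint angles nearest the present ones, or None.
- ctrl.sense(): the state.
- viewer.snapshot(name): name is "scene" or "top" or "wrist"; returns a dict with "color" (420x560x3 uint8, red, green, blue), "range_z" (420x560 float32, m along the optical axis (not along the pixel's ray), 0 where there is no reading), "vfov" (degrees; the focal length in pixels is half the picture's height over the tangent of half this angle, whatever the lens; pixels are square), "cx", "cy" (the principal point, pixels), "k1" (the pictures are not rectified: a ray, as slopes to the right and down, at radius r is drawn at 1 + k1 r^2 times it, then the intrinsics apply), "position" and "orientation" of the camera in the world. Camera axes: x right, y up, looking along -z (the intrinsics and any distortion apply to the point x, -y, -z); pixel columns grow to the right and rows downward; lengths in m; the calibration is good to about 2 mm. A picture is of the moment at which its call begins.
A pose or a line that the arm cannot do raises ctrl.MotionError and nothing moves.
- ctrl.hand_in(): hands the job in; it is judged then, once.
Trained networks look in a picture, given as the dict that the camera call returned (one of the last four; its "shot" number tells which), for a name from the list of things; names that differ only in an ending like _2 or _b are one class to them, and where a whole thing is asked for, a point or a joint stands for the part that bears it (a point fixed in the world has none). Each returns a list of dicts, best first, with "p" (0 to 1); they miss things now and then, are a little off and sometimes report something else, mostly with a low value. They report only what shows in the picture. A call takes as long as a camera call.
- viewer.outline_of(label, picture): "region" (420x560 bool, what is visible of it) and "box" ([left, top, right, bottom] in pixels, round what is visible of it).
- viewer.spot_point(label, picture): "pixel" ([column, row] in pixels: a listed point, or the origin of a listed thing).
The state is a dict: "clock": time; "q": joint angles; "qd": joint speeds; "effort": joint torques, N m; "ee_pos": TCP position; "eef_rot": TCP orientation; "contact_force": force on the tool from outside, world axes, zero at the start; "moment": the same for the moment, N m; "width": opening from 0.0 (shut) to 1.0 (fully open); "grip_force": force on a finger pad.
Only numpy, scipy, OpenCV 4.12 (cv2) and the standard library are available. Lean on these libraries where they do the work, as an engineer would, in place of code of your own. Each camera call takes 0.05 s, during which the arm holds its last target. There are 200 camera calls.

TASK

Put the rinsed blue tumbler away to dry on the wooden peg stand. First tip the orange keeper flap off the peg until it springs over to its far stop; then take the tumbler from its rest, turn it mouth down, and lower it over the steel peg until its rim sits flat on the base before you let go; last, tip the keeper back so that it springs over above the tumbler to its first stop. Leave the other things on the table where they are.

Things in the scene. Friction and masses are not known exactly. Their poses are not given: they have to be found in the camera images.
- tumbler: blue straight-sided open tumbler, 50 mm outer diameter, 100 mm long, wall 3 mm, closed bottom 5 mm thick, about 90 g. Origin: outer centre of its closed bottom; z points along its axis to the open mouth. At the start it lies on its side in the white rest, its axis level, 33 mm above the table, the mouth pointing away from the robot (within 26 degrees of +x); seated, its z points straight down.
- tumbler_rim (a point): centre of the tumbler's open mouth, in the plane of the rim, 100 mm from the origin along z
- rest: fixed white draining rest on which the tumbler lies: a 110 x 46 x 5 mm plate with two ribs 12 mm high along its x, 28 mm apart. Origin: centre of the underside. Nothing needs to be done with it.
- stand: fixed drying stand: wooden base plate 100 mm (x) by 155 mm (y, from +50 to -105), 12 mm thick, with an upright steel peg. Origin: on the table right under the peg's axis; x points away from the robot, y to its left, give or take 15 degrees. The keeper's hinge stands on its -y side.
- peg_foot (a point): on the peg's axis at the top face of the base (12 mm above the table), where the tumbler's rim comes to rest; axes as the stand. The peg is 34 mm thick for 45 mm, then tapers to a rounded tip.
- peg_tip (a point): tip of the peg, 75 mm above the base's top face
- keeper_hinge (a point): middle of the keeper's hinge axis: 80 mm to the stand's -y from the peg's axis, 8 mm to +x, 62 mm above the table; the axis runs along the stand's x; two metal cheeks, 61 mm over all along x, carry it up to 70 mm above the table, and a thin spring strut runs outside the one on the +x side
- keeper_edge (a point): middle of the free edge of the keeper, a flat orange flap 40 mm wide (along the stand's x), 5 mm thick, 8 mm at its rounded free edge, which is 125 mm from the hinge axis: 158 mm above the table at either stop (above the peg at the start), 187 mm when upright
- keeper (a joint): angle of the orange keeper. 0 (a stop, and the start): it leans 40 degrees from upright towards the stand's +y, over the peg, about 8 mm clear of a seated tumbler. 0.7: upright, the snap point. 1.4: its other stop, leaning 40 degrees away from the peg towards -y. A spring pushes it from the snap point to either stop and holds it there with about 0.1 N m (1 to 2 N at the flap).
- wood_stamp: bystander: brown wooden hand stamp standing up, 29 x 30 x 73 mm, origin under its centre
- foil_roll: bystander: rose foil roll on its end, 44 mm diameter, 31 mm high, origin under its centre
- eraser: bystander: blue and white eraser block, 21 x 50 x 12 mm, origin under its centre
- ribbon: bystander: ivory ribbon spool lying flat, 64 x 73 x 25 mm, origin under its centre

How it is judged:
On the way, in this order (a step that is already met when the one before it is completed fails the run):
1. the keeper has sprung over to its far stop, off the peg (value of joint keeper above 1.3 rad), for 0.2 s.
2. the tumbler sits mouth down on the peg, rim flat on the base, let go (horizontal distance between tumbler_rim and peg_foot below 0.01 m and z of tumbler_rim in the frame of peg_foot below 0.005 m and angle between tumbler's own z axis and vertical above 3.04 rad and contact force between the fingers and tumbler below 0.1 N), for 0.2 s.
3. the keeper has sprung back to its first stop, over the tumbler (value of joint keeper below 0.1 rad), for 0.2 s.
At the end, for the whole second after the job is handed in: The tumbler stands at rest and released mouth down over the peg (axis within 0.1 rad of upright, rim centre within 10 mm of the peg's axis and within 5 mm of the base's top face), and the keeper is within 0.1 rad of its stop above it (joint at 0) (all of step 2 and value of joint keeper below 0.1 rad and linear speed of tumbler below 0.02 m/s); the robot touches nothing.
It fails at once if the tumbler is let go over the peg with its rim more than 20 mm above the base (horizontal distance between tumbler_rim and peg_foot below 0.04 m and angle between tumbler's own z axis and vertical above 2.4 rad and z of tumbler_rim in the frame of peg_foot above 0.02 m and contact force between the fingers and tumbler below 0.05 N).
It fails at once if another thing on the table is moved more than 30 mm (distance of any of wood_stamp, foil_roll, eraser, ribbon from where it was at the start of the episode above 0.03 m).
It also fails if it takes over 72 s, if anything falls off the work surface, if the arm or the gripper's body presses on something with over 40 N, if the wrist force passes 120 N, or if a joint passes its speed limit or range.

## Working session

There is one attempt and no reset: what is moved stays moved. The work goes in short steps, each a Python script; the robot and the scene stay as the last script left them, time stands still between calls to the robot, and variables do not carry over. Pictures are saved under pics/ and viewed, at most 10 in all, crops included, and the job is handed in when it is done.

```bash
mkdir -p pics; ls
cat > h.py <<'E'
import numpy as np, cv2
from scipy.spatial.transform import Rotation as R
from bench import ctrl, jaws, kin, viewer
def quat(M):
    q=R.from_matrix(M).as_quat(); return [q[3],q[0],q[1],q[2]]
def rot(q): return R.from_quat([q[1],q[2],q[3],q[0]]).as_matrix()
def cloud(s,uv,d=None):
    """world points of pixels uv (n,2) [col,row]; d = depth or from range_z"""
    uv=np.atleast_2d(np.asarray(uv,float)); f=210/np.tan(np.radians(s['vfov'])/2)
    p=(uv-[s['cx'],s['cy']])/f
    rd=np.linalg.norm(p,axis=1,keepdims=True); r=rd.copy()
    for _ in range(20): r=rd/(1+s['k1']*r**2)
    p=p/(1+s['k1']*r**2)
    if d is None:
        i=np.round(uv).astype(int); d=s['range_z'][np.clip(i[:,1],0,419),np.clip(i[:,0],0,559)]
    c=np.c_[p[:,0]*d,-p[:,1]*d,-d*np.ones(len(p))]
    return c@rot(s['orientation']).T+np.array(s['position'])
def atz(s,uv,z):
    a=cloud(s,uv,1.0)[0]; o=np.array(s['position']); return o+(a-o)*(z-o[2])/(a[2]-o[2])
def region(s,l):
    o=viewer.outline_of(l,s)
    if not o: return None,0
    v,u=np.nonzero(o[0]['region']); uv=np.c_[u,v]; k=s['range_z'][v,u]>0
    return cloud(s,uv[k]),o[0]['p']
E
cat > a.py <<'E'
from h import *
np.set_printoptions(precision=4,suppress=True)
for n in ['scene','top']:
    s=viewer.snapshot(n); cv2.imwrite(f'pics/{n}0.png',s['color'][:,:,::-1])
    print(n,s['position'],s['orientation'],s['vfov'],s['k1'])
    for l in ['tumbler','rest','stand','keeper','wood_stamp','foil_roll','eraser','ribbon']:
        P,p=region(s,l)
        if P is not None: print(l,round(p,2),len(P),np.median(P,0),P.min(0),P.max(0))
    for l,z in [('tumbler',.033),('tumbler_rim',.033),('rest',0),('stand',0),('peg_foot',.012),('peg_tip',.087),('keeper_hinge',.062),('keeper_edge',.158)]:
        for o in viewer.spot_point(l,s)[:2]: print(' ',l,round(o['p'],2),o['pixel'],atz(s,o['pixel'],z))
print(ctrl.sense())
E
python3 a.py
```

```text
bench.py
pics
scene [-0.013   0.5566  0.8691] [-0.3002 -0.1308  0.4025  0.8548] 46.066709643471214 -0.04263124010792922
tumbler 0.7 1115 [0.4923 0.0949 0.0509] [ 0.447   0.0402 -0.0058] [0.59   0.1205 0.0605]
rest 0.62 298 [0.482  0.1    0.0058] [ 0.4448  0.0596 -0.003 ] [0.5506 0.1187 0.023 ]
stand 0.78 1990 [ 0.4692 -0.2717  0.0116] [ 0.4076 -0.4541 -0.005 ] [ 0.6023 -0.2011  0.1598]
keeper 0.45 74 [ 0.4674 -0.3014  0.1055] [ 0.4521 -0.3463  0.0573] [ 0.4884 -0.2556  0.1598]
wood_stamp 0.68 284 [ 0.6441 -0.0528  0.0403] [ 0.6332 -0.1105 -0.0025] [ 0.6818 -0.0401  0.0728]
foil_roll 0.72 236 [ 0.6528 -0.3434  0.0252] [ 0.6329 -0.3789 -0.0047] [ 0.6926 -0.3287  0.0329]
eraser 0.46 192 [ 0.377  -0.0736  0.0102] [ 0.3635 -0.1029  0.0003] [ 0.3942 -0.0517  0.0137]
ribbon 0.81 422 [ 0.6684 -0.1654  0.0223] [ 0.6439 -0.2017 -0.0024] [ 0.7064 -0.1384  0.0282]
  tumbler 0.72 [237.8, 310.7] [0.4518 0.0797 0.033 ]
  tumbler_rim 0.88 [199.1, 293.5] [0.5488 0.0979 0.033 ]
  tumbler_rim 0.41 [221.3, 310.0] [0.4801 0.1004 0.033 ]
  rest 0.85 [220.5, 311.3] [0.4985 0.0861 0.    ]
  rest 0.31 [237.0
[... 1426 characters left out ...]
-0.082   0.    ]
  peg_foot 0.83 [307.1, 231.1] [ 0.4854 -0.2598  0.012 ]
  peg_tip 0.6 [311.9, 228.3] [ 0.4861 -0.2635  0.087 ]
  keeper_hinge 0.88 [344.2, 234.4] [ 0.474  -0.3436  0.062 ]
{'clock': 1.7, 'q': array([ 1.1803,  0.3109,  0.014 ,  1.5115, -0.0044,  1.3192, -0.0272]), 'qd': array([-0.0002, -0.0005, -0.0007, -0.0009, -0.0006, -0.0008,  0.0001]), 'effort': array([ -0.0002, -37.9797,   0.1456, -23.0859,   0.0122,   0.002 ,
         0.    ]), 'ee_pos': array([ 0.188 , -0.5169,  0.2533]), 'eef_rot': array([0.    , 0.9848, 0.1735, 0.    ]), 'contact_force': array([-0.5866,  0.0049, -1.0973]), 'moment': array([-0.0087,  0.0227, -0.0254]), 'grip_force': 0.0, 'width': 1.0024209433941247}
```

```bash
python3 -c "
import cv2,numpy as np
a=cv2.imread('pics/scene0.png')[150:350,150:400];b=cv2.imread('pics/top0.png')[150:350,130:380]
cv2.imwrite('pics/v1.png',np.hstack([cv2.resize(x,(400,320)) for x in (a,b)]))"
```

```text
(no output)
```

View pics/v1.png

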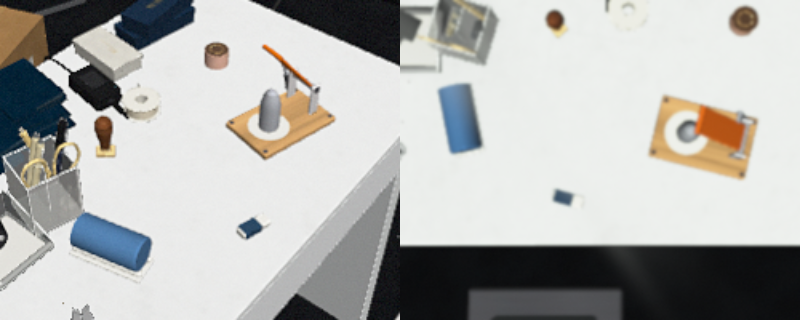

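The view shows the blue tumbler on its rest at crop (110,245)/(460,118), mouth towards the pen basket, and the stand with its orange flap over the peg at crop (280,115)/(700,140). I'll take closer measurements with the wrist camera and check IK for the flip.

```bash
cat > b.py <<'E'
from h import *
np.set_printoptions(precision=4,suppress=True)
down=lambda yaw: np.array([[np.cos(yaw),np.sin(yaw),0],[np.sin(yaw),-np.cos(yaw),0],[0,0,-1.]])
def stand_fit(s,tag):
    P,p=region(s,'stand'); B=P[(P[:,2]>.006)&(P[:,2]<.018)]
    r=cv2.minAreaRect(B[:,:2].astype(np.float32)*1000); print(tag,'rect',r,np.median(B[:,2]))
    for l,z in [('stand',0),('peg_foot',.012),('peg_tip',.087),('keeper_hinge',.062),('keeper_edge',.158)]:
        for o in viewer.spot_point(l,s)[:1]: print(' ',l,round(o['p'],2),o['pixel'],atz(s,o['pixel'],z))
    pk=P[(P[:,2]>.04)&(P[:,2]<.095)]; print(' peg?',np.median(pk,0),len(pk))
def tum_fit(s,tag):
    P,p=region(s,'tumbler'); B=P[P[:,2]>.035]
    r=cv2.minAreaRect(B[:,:2].astype(np.float32)*1000); print(tag,'tumbler',p,r,B[:,2].max())
    for l in ['tumbler','tumbler_rim']:
        for o in viewer.spot_point(l,s)[:1]: print(' ',l,round(o['p'],2),atz(s,o['pixel'],.033))
s=viewer.snapshot('top'); stand_fit(s,'top'); tum_fit(s,'top')
ctrl.move_to([.43,-.30,.40],quat(down(0)))
s=viewer.snapshot('wrist'); print(s['position'],s['orientation']); cv2.imwrite('pics/w1.png',s['color'][:,:,::-1]); stand_fit(s,'wrist')
ctrl.move_to([.44,.08,.36],quat(down(0)))
s=viewer.snapshot('wrist'); cv2.imwrite('pics/w2.png',s['color'][:,:,::-1]); tum_fit(s,'wrist')
print(ctrl.sense()['clock'],ctrl.sense()['q'])
a=cv2.imread('pics/w1.png');b=cv2.imread('pics/w2.png')
cv2.imwrite('pics/v2.png',np.hstack([cv2.resize(x,(400,300)) for x in (a,b)]))
E
python3 b.py
```

```text
top rect ((474.71746826171875, -289.5482177734375), (155.25823974609375, 100.95028686523438), 75.80008697509766) 0.0119886686764763
  stand 0.66 [311.3, 232.5] [ 0.4828 -0.2716  0.    ]
  peg_foot 0.67 [307.9, 236.2] [ 0.4726 -0.2617  0.012 ]
  peg_tip 0.78 [313.3, 230.6] [ 0.4807 -0.2667  0.087 ]
  keeper_hinge 0.56 [346.6, 236.3] [ 0.4694 -0.3493  0.062 ]
  keeper_edge 0.75 [316.9, 225.1] [ 0.4872 -0.2667  0.158 ]
 peg? [ 0.4768 -0.3276  0.0738] 411
top tumbler 0.77 ((499.04083251953125, 83.81037902832031), (98.72045135498047, 49.51369094848633), 12.548331260681152) 0.06277488699137335
  tumbler 0.77 [0.4448 0.0818 0.033 ]
  tumbler_rim 0.73 [0.5402 0.0832 0.033 ]
[ 0.5108 -0.3018  0.5199] [-0.6972  0.1143 -0.113   0.6986]
wrist rect ((476.1710205078125, -290.61126708984375), (155.39476013183594, 100.34706115722656), 75.76533508300781) 0.012005695096082847
  stand 0.9 [256.6, 112.7] [ 0.4859 -0.2642  0.    ]
  peg_foot 0.61 [256.2, 111.8] [ 0.4878 -0.2645  0.012 ]
  peg_tip 0.57 [250.6, 120.5] [ 0.4807 -0.2628  0.087 ]
  keeper_hinge 0.73 [313.9, 125.8] [ 0.472 -0.344  0.062]
  keeper_edge 0.69 [248.0, 115.7] [ 0.4905 -0.2666  0.158 ]
 peg? [ 0.4792 -0.335   0.0747] 1037
wrist tumbler 0.98 ((501.9161682128906, 84.13148498535156), (99.60824584960938, 49.55234909057617), 12.707040786743164) 0.06019859016531259
  tumbler_rim 0.58 [0.5499 0.0953 0.033 ]
5.5167 [ 0.2353  0.0855 -0.4889  1.539   0.0402  1.5271 -1.8272]
```

View pics/v2.png

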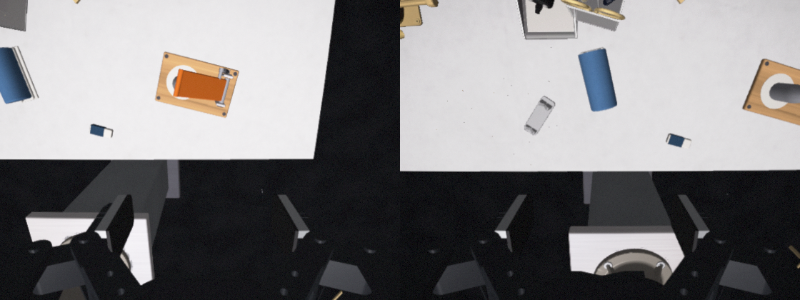

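Left half: the stand at about (197,85), its flap clear to push. Right half: the tumbler at (597,80), with a grey object at (540,115) beside it and the pen basket beyond its mouth. I'll flip the keeper, then check the clearances and the IK.

```bash
cat >> h.py <<'E'
np.set_printoptions(precision=4,suppress=True)
PEG=np.array([.4825,-.2636,0]); YAW=np.radians(-14.2)
SX=np.array([np.cos(YAW),np.sin(YAW),0]); SY=np.array([-np.sin(YAW),np.cos(YAW),0]); Z=np.array([0,0,1.])
S=lambda x,y,z: PEG+x*SX+y*SY+z*Z
down=lambda yaw: np.array([[np.cos(yaw),np.sin(yaw),0],[np.sin(yaw),-np.cos(yaw),0],[0,0,-1.]])
A=np.array([np.cos(np.radians(12.6)),np.sin(np.radians(12.6)),0]); BOT=np.array([.5010,.0840,.033])-.05*A
def poses(th,psi,sg,s):
    """start grasp (pos fn of lift, R), seat (pos fn of rim height, R)"""
    y=sg*np.cross(Z,A); z=np.sin(th)*A-np.cos(th)*Z; R0=np.c_[np.cross(y,z),y,z]
    w=-np.array([np.cos(psi),np.sin(psi),0])
    F0=np.c_[A,Z,np.cross(A,Z)]; F1=np.c_[-Z,w,np.cross(-Z,w)]
    R1=F1@F0.T@R0
    p0=BOT+s*A-.003*z
    p1=PEG+(.012+.1-s)*Z-.003*R1[:,2]
    return p0,R0,p1,R1
E
cat > c.py <<'E'
from h import *
s=viewer.snapshot('wrist'); v,u=np.mgrid[0:420:2,0:560:2]; P=cloud(s,np.c_[u.ravel(),v.ravel()])
d=P-BOT; al=d@A; la=d@np.cross(Z,A)
for lo,hi in [(-.1,-.05),(-.05,-.03),(.03,.05),(.05,.07),(.07,.1),(.1,.15)]:
    m=(la>lo)&(la<hi)&(al>-.12)&(al<.12)&(P[:,2]>.02)&(P[:,2]<.5)
    print(lo,hi,m.sum(), (al[m].min(),al[m].max(),P[m,2].max()) if m.any() else '')
m=(abs(la)<.06)&(al>.103)&(al<.3)&(P[:,2]>.02)&(P[:,2]<.4); print('ahead',m.sum(), (al[m].min(),P[m,2].max()) if m.any() else '')
jaws.set_gripper(0.0)
q=quat(down(YAW)); q2=quat(down(YAW+np.pi))
for qq in (q,q2): print(kin.inverse_kinematics(S(.008,.05,.17),qq))
ctrl.move_to(S(.008,.06,.27),q); ctrl.line_to(S(.008,.05,.166),rate=.15)
ctrl.line_to(S(.008,-.085,.166),rate=.1); print(ctrl.sense()['contact_force'])
ctrl.line_to(S(.008,-.06,.30),rate=.2)
s=viewer.snapshot('scene'); cv2.imwrite('pics/s1.png',cv2.resize(s['color'][120:320,200:450,::-1],(750,600)))
P,p=region(s,'keeper'); d=P-PEG; print(p,np.c_[d@SX,d@SY,d@Z].min(0),np.c_[d@SX,d@SY,d@Z].max(0))
for o in viewer.spot_point('keeper_edge',s)[:1]: print(o['p'],(atz(s,o['pixel'],.158)-PEG)@np.c_[SX,SY])
print(ctrl.sense()['clock'])
for th in (15,30,45,60):
  for psi in (-60,-40,-20,0,20):
    for sg in (1,-1):
      p0,R0,p1,R1=poses(np.radians(th),np.radians(psi),sg,.04)
      J=[kin.inverse_kinematics(p,quat(r)) for p,r in ((p0,R0),(p0+.12*Z,R0),(p1+.1*Z,R1),(p1,R1))]
      if all(j is not None for j in J): print(th,psi,sg,np.round(J[1],2),np.round(J[2],2),np.round(J[3],2))
E
python3 c.py
```

```text
-0.1 -0.05 1466 (np.float64(-0.03572187977411302), np.float64(-0.010021568563891959), np.float64(0.42646928554806096))
-0.05 -0.03 1864 (np.float64(-0.03347542369453154), np.float64(6.250796470272782e-05), np.float64(0.4234158512587331))
0.03 0.05 1411 (np.float64(-0.005774173718991593), np.float64(0.016313981995953762), np.float64(0.42888454488779476))
0.05 0.07 1950 (np.float64(-0.011196254188522903), np.float64(0.018202853658785625), np.float64(0.42644939808129667))
0.07 0.1 521 (np.float64(-0.008343845200500565), np.float64(0.022663842499258045), np.float64(0.4245298097047314))
0.1 0.15 28 (np.float64(-0.018659862366584314), np.float64(0.0379178256183421), np.float64(0.03530472292170822))
ahead 551 (np.float64(0.12469829020067937), np.float64(0.15139922486620444))
[ 0.5488  0.3776 -0.2272  1.6398  0.0918  1.1347 -1.5204]
[ 0.7513  0.4128 -0.5032  1.6317  0.2134  1.1521  1.5193]
[-0.1412  1.2405  0.9469]
0.75 [-0.0156 -1.2226 -0.7547] [ 0.9139 -0.0724  0.1588]
0.76 [ 0.0011 -0.141 ]
10.8417
15 -60 1 [ 0.73  0.27 -1.06  2.    0.37  0.77  1.27] [-1.01  0.85  1.11  2.46  2.03  0.55  
[... 1460 characters left out ...]
0 -20 -1 [ 0.46  0.04 -0.65  2.24  0.02  0.34 -1.56] [ 0.4   0.14  0.23  2.53  3.59  0.62 -1.83] [ 0.94  0.54 -0.37  2.56  3.31  0.94 -1.37]
30 0 1 [ 0.86  0.08 -1.07  2.23  0.16  0.35  1.47] [ 1.84  0.47 -1.08  2.35  4.35  0.41  1.2 ] [ 1.8   0.92 -1.09  2.39  3.56  0.36  2.32]
30 0 -1 [ 0.46  0.04 -0.65  2.24  0.02  0.34 -1.56] [ 1.84  0.47 -1.08  2.35  4.35  0.41 -1.94] [ 1.8   0.92 -1.09  2.39  3.56  0.36 -0.83]
30 20 1 [ 0.86  0.08 -1.07  2.23  0.16  0.35  1.47] [ 1.17  0.39 -0.17  2.14 -1.36  0.98  0.85] [ 1.72  0.84 -0.87  2.15 -1.16  0.47  0.95]
30 20 -1 [ 0.46  0.04 -0.65  2.24  0.02  0.34 -1.56] [ 1.07  0.39 -0.05  2.14 -1.39  1.02 -2.28] [ 1.36  0.66 -0.41  2.16 -1.44  0.79 -2.02]
```

View pics/s1.png

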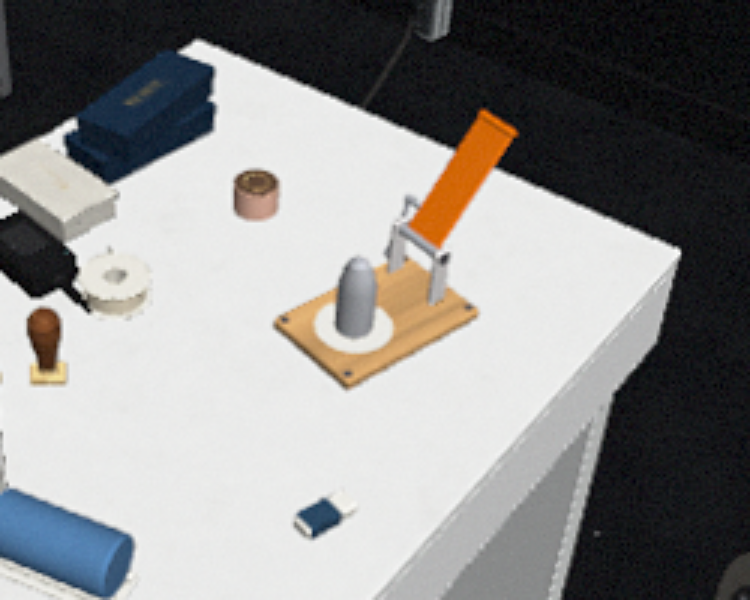

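The keeper now leans away from the peg, at crop (465,175). Next is the grasp, with the tool tilted 30°.

```bash
cat >> h.py <<'E'
TH,PSI,SG,GS=np.radians(30),np.radians(-55),-1,.038
def P01():
    p0,R0,p1,R1=poses(TH,PSI,SG,GS); return p0,quat(R0),p1,quat(R1),R0,R1
E
cat > d.py <<'E'
from h import *
p0,q0,p1,q1,R0,R1=P01()
jaws.set_gripper(1.0)
pre=p0-.09*R0[:,2]
ctrl.move_to([.42,-.10,.33],quat(down(0)))
ctrl.move_to(pre,q0)
s=viewer.snapshot('wrist')
print('contact',ctrl.line_to(p0,rate=.08,threshold=6)); print(ctrl.sense()['ee_pos']-p0)
jaws.set_gripper(0.0); st=ctrl.sense(); print(st['width'],st['grip_force'],st['contact_force'])
ctrl.line_to(p0+.03*Z,rate=.1)
ctrl.line_to(p0+.13*Z-.02*A,rate=.15); st=ctrl.sense(); print(st['width'],st['grip_force'],st['contact_force'],st['q'],st['clock'])
for dz in (.16,.13,.1,.05,0): print(dz,kin.inverse_kinematics(p1+dz*Z,q1))
s=viewer.snapshot('scene'); cv2.imwrite('pics/s2.png',s['color'][:,:,::-1])
E
python3 d.py
```

```text
Traceback (most recent call last):
  File "d.py", line 8, in <module>
    print('contact',ctrl.line_to(p0,rate=.08,threshold=6)); print(ctrl.sense()['ee_pos']-p0)
                    ~~~~~~~~~~~~^^^^^^^^^^^^^^^^^^^^^^^^^
host.MotionError: the arm cannot follow that straight line within its joint ranges
```

```bash
cat > e.py <<'E'
from h import *
st=ctrl.sense(); print(st['q'],st['clock'],st['ee_pos'])
for th in (10,20,30):
    p0,R0,_,_=poses(np.radians(th),PSI,SG,GS)
    for b in (.09,.06,.03,0): print(th,b,kin.inverse_kinematics(p0-b*R0[:,2],quat(R0)))
    for b in (.05,.1,.15): print(' up',b,kin.inverse_kinematics(p0+b*Z,quat(R0)))
E
python3 e.py
```

```text
[ 0.4241  0.024  -0.6027  2.3922 -0.0394  0.2041 -1.4917] 13.7417 [0.4461 0.0705 0.1148]
10 0.09 [ 0.3416  0.2362 -0.613   2.0165  0.2023  0.765  -1.7319]
10 0.06 [ 0.3512  0.3028 -0.6409  2.0366  0.2881  0.703  -1.8087]
10 0.03 [ 0.3251  0.3648 -0.6234  2.0529  0.3639  0.6417 -1.8758]
10 0 [ 0.304   0.4303 -0.6094  2.064   0.4534  0.5858 -1.9545]
 up 0.05 [ 0.3322  0.3377 -0.6297  2.0206  0.32    0.6919 -1.8356]
 up 0.1 [ 0.3347  0.252  -0.6151  1.9653  0.2092  0.8037 -1.7366]
 up 0.15 [ 0.3295  0.1813 -0.5915  1.898   0.1322  0.9213 -1.6675]
20 0.09 [ 0.3784  0.1089 -0.5983  2.2084  0.1189  0.4965 -1.6518]
20 0.06 [ 0.4045  0.1994 -0.653   2.2163  0.2905  0.4305 -1.8124]
20 0.03 [ 0.4043  0.2918 -0.6772  2.2194  0.5054  0.3812 -2.0126]
20 0 [ 0.3243  0.3639 -0.601   2.2192  0.6621  0.3275 -2.1605]
 up 0.05 [ 0.4198  0.2645 -0.6924  2.1744  0.4078  0.4396 -1.9188]
 up 0.1 [ 0.3713  0.15   -0.6098  2.1203  0.1623  0.5536 -1.6923]
 up 0.15 [ 0.3964  0.0688 -0.6101  2.0516  0.0546  0.685  -1.5928]
30 0.09 [ 0.4231  0.0232 -0.6043  2.3957 -0.0396  0.2037 -1.4918]
30 0.06 [ 0.8571  0.246  -1.1289  2.3823  1.0769  0.241  -2.5573]
30 0.03 [ 0.6231  0.3093 -0.9024  2.3764  1.4352  0.2282 -2.9105]
30 0 [-0.6901  0.3181  0.5783  2.4006  4.4102  0.2001  0.2945]
 up 0.05 [ 0.6154  0.2565 -0.8858  2.3211  1.0002  0.2239 -2.4889]
 up 0.1 [ 0.3905  0.0752 -0.5959  2.273   0.1023  0.284  -1.6342]
 up 0.15 [ 0.4887 -0.0251 -0.6562  2.2032 -0.0936  0.4367 -1.4481]
```

```bash
sed -i 's/^TH,PSI,SG,GS=.*/TH,PSI,SG,GS=np.radians(16),np.radians(-58),-1,.036/' h.py
sed -i "s/^ctrl.move_to(\[.42.*/ctrl.move_to(pre+.05*Z,q0)/" d.py
python3 d.py
```

```text
contact False
[0.0003 0.0001 0.0005]
0.5777563813427936 60.52739582955837 [-3.7175  0.7622  7.5846]
0.5766758732783394 62.00773134827614 [ 0.131   0.3959 -1.4868] [ 0.414   0.0932 -0.6367  2.0687  0.0806  0.722  -1.617 ] 17.9
0.16 [ 0.3428  0.3049 -0.5107  2.4096  1.8674  1.2663 -1.0644]
0.13 [ 0.3037  0.3951 -0.4753  2.4261  1.9124  1.3212 -1.1575]
0.1 [ 0.2641  0.4874 -0.4343  2.4361  1.953   1.3716 -1.248 ]
0.05 [ 0.1961  0.6421 -0.3551  2.4372  2.01    1.44   -1.3924]
0 [ 0.1282  0.794  -0.2704  2.4191  2.0525  1.4856 -1.527 ]
```

View pics/s2.png

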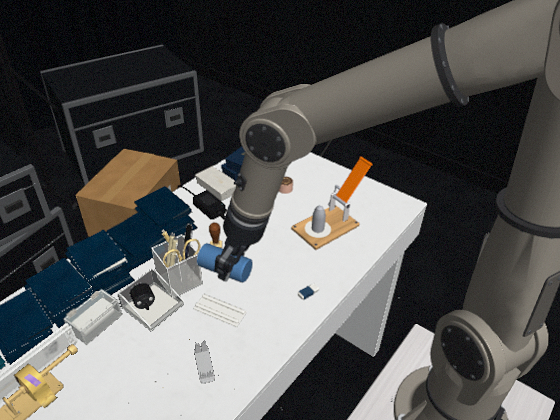

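The tumbler is held at (225,262), clear of the rest. Now the turn above the peg, then a check of the alignment.

```bash
cat > f.py <<'E'
from h import *
p0,q0,p1,q1,R0,R1=P01()
ctrl.line_to(p0+.20*Z-.04*A,rate=.2)
ctrl.move_to(p1+.14*Z,q1)
ctrl.wait(.2); st=ctrl.sense(); print(st['ee_pos']-p1,st['width'],st['clock'])
for n in ('top','scene'):
    s=viewer.snapshot(n); P,p=region(s,'tumbler')
    if P is None: print(n,'none'); continue
    d=(P-PEG)@np.c_[SX,SY,Z]; print(n,p,len(d),d.min(0),d.max(0))
    t=P[(P[:,2]>.235)&(P[:,2]<.27)]
    if len(t)>30:
        c,r=cv2.minEnclosingCircle(t[:,:2].astype(np.float32)*1000); print(' top disc',np.array(c)-PEG[:2]*1000,r,np.median(t[:,2]))
    body=P[(P[:,2]>.12)&(P[:,2]<.245)]
    np.save(f'{n}_t.npy',body)
    # fit cylinder r=25
    from scipy.optimize import least_squares
    f=lambda x: np.linalg.norm(body[:,:2]-x[:2]-(body[:,2:]-.15)*x[2:4],axis=1)-.025
    r=least_squares(f,[PEG[0],PEG[1],0,0],loss='soft_l1',f_scale=.002); print(' cyl',(r.x[:2]-PEG[:2])*1000,r.x[2:],np.abs(r.fun).mean())
    for l in ('tumbler','tumbler_rim'):
        for o in viewer.spot_point(l,s)[:1]: print(l,o['p'],(atz(s,o['pixel'],.252 if l=='tumbler' else .152)-PEG)*1000)
    cv2.imwrite(f'pics/{n}3.png',s['color'][:,:,::-1])
a=cv2.imread('pics/scene3.png')[100:310,200:480];b=cv2.imread('pics/top3.png')[130:340,180:460]
cv2.imwrite('pics/v3.png',np.hstack([cv2.resize(x,(400,300)) for x in (a,b)]))
E
python3 f.py
```

```text
[ 0.0001 -0.      0.1402] 0.5773055995989501 20.375
top 0.74 633 [-0.0269 -0.0564 -0.0018] [0.0619 0.0238 0.2569]
 top disc [-0.5631 -0.8261] 25.010400772094727 0.2515490778374093
 cyl [-0.2322 -1.0691] [-0.0024 -0.0026] 0.00030214726381743676
tumbler 0.72 [  2.0386   0.2449 252.    ]
tumbler_rim 0.58 [  4.1477  -5.7948 152.    ]
scene 0.54 404 [-0.0793 -1.1451 -0.7638] [1.1735 0.0803 0.2853]
 top disc [-7.1646 11.3026] 39.013023376464844 0.249607715341573
 cyl [-2.6165 -4.4741] [0.029  0.0333] 0.001261006656128763
tumbler 0.88 [ -0.8305  -2.7031 252.    ]
```

View pics/v3.png

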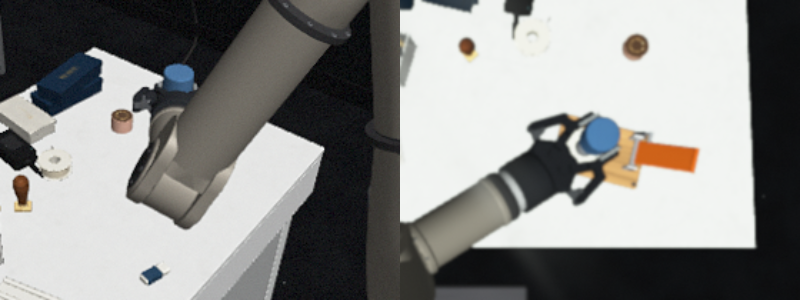

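The tumbler is mouth down over the peg, with its blue disc at crop (602,135). It is aligned to within 1–2 mm, so I'll lower it until it touches.

```bash
cat > g.py <<'E'
from h import *
p0,q0,p1,q1,R0,R1=P01()
print(ctrl.line_to(p1+.02*Z,rate=.06,threshold=8)); st=ctrl.sense(); print((st['ee_pos']-p1)*1000,st['contact_force'],st['clock'])
if np.linalg.norm(st['ee_pos']-p1)<.022:
    print(ctrl.line_to(p1-.004*Z,rate=.02,threshold=8)); st=ctrl.sense(); print((st['ee_pos']-p1)*1000,st['contact_force'],st['moment'],st['clock'])
s=viewer.snapshot('top'); P,p=region(s,'tumbler'); t=P[(P[:,2]>.105)&(P[:,2]<.125)]
print(cv2.minEnclosingCircle(t[:,:2].astype(np.float32)*1000),np.median(t[:,2]),np.linalg.lstsq(np.c_[t[:,:2]-t[:,:2].mean(0),np.ones(len(t))],t[:,2],rcond=None)[0])
E
python3 g.py
```

```text
False
[ 0.0757 -0.0553 20.3597] [-0.4553  0.5679 -0.8915] 22.925
True
[ 0.225  -0.3997  0.3132] [-0.7181  0.1025  1.7962] [ 0.5911  0.2996 -0.0225] 23.8917
((481.7453918457031, -264.2865905761719), 24.691720962524414) 0.11173866028010027 [ 0.0204 -0.0222  0.1116]
```

```bash
cat > i.py <<'E'
from h import *
p0,q0,p1,q1,R0,R1=P01()
jaws.set_gripper(0.85); ctrl.wait(.3)
st=ctrl.sense(); print(st['width'],st['grip_force'],st['contact_force'])
ctrl.line_to(st['ee_pos']-.11*R1[:,2]+.01*Z,rate=.15)
ctrl.line_to(ctrl.sense()['ee_pos']+.15*Z,rate=.2)
s=viewer.snapshot('top'); P,p=region(s,'tumbler'); t=P[(P[:,2]>.105)&(P[:,2]<.125)]
print(cv2.minEnclosingCircle(t[:,:2].astype(np.float32)*1000),np.median(t[:,2]),np.linalg.lstsq(np.c_[t[:,:2]-t[:,:2].mean(0),np.ones(len(t))],t[:,2],rcond=None)[0])
cv2.imwrite('pics/t4.png',cv2.resize(s['color'][130:340,180:460,::-1],(560,420)))
jaws.set_gripper(0.0)
st=ctrl.sense(); print(st['q'],st['ee_pos'],st['clock'])
for z in (.30,.166):
  for yw in (YAW,YAW+np.pi):
    for y in (-.21,-.07): print(z,y,kin.inverse_kinematics(S(.008,y,z),quat(down(yw))))
E
python3 i.py
```

```text
0.8463389268641192 0.0 [0.3036 0.0498 0.6246]
((481.0748291015625, -263.8132629394531), 23.94631004333496) 0.11180646365035096 [ 0.0196 -0.0121  0.1118]
[ 0.3319  0.2048 -0.8554  2.458   1.5434  1.4432 -1.0105] [ 0.4248 -0.1721  0.2667] 27.2417
0.3 -0.21 [ 1.0269  0.5263 -0.4091  1.1192  0.2013  1.5335 -1.158 ]
0.3 -0.07 [ 0.9604  0.4046 -0.5544  1.3232  0.2098  1.4715 -1.3968]
0.3 -0.21 [ 1.3279  0.6964 -1.0794  1.1043  0.603   1.6456  1.7406]
0.3 -0.07 [-0.1072  0.5212  1.1078  1.3676 -0.4622  1.528   2.2856]
0.166 -0.21 [ 1.1852  0.641  -0.6504  1.3464  0.3875  1.2811 -1.2971]
0.166 -0.07 [ 1.0954  0.5386 -0.7493  1.5415  0.3822  1.2129 -1.537 ]
0.166 -0.21 [ 1.3815  0.7982 -1.0801  1.3379  0.6953  1.4027  1.6484]
0.166 -0.07 [ 1.2675  0.6691 -1.0778  1.5353  0.6026  1.302   1.4396]
```

View pics/t4.png

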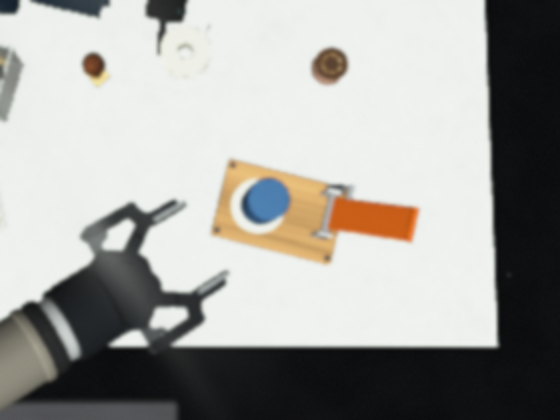

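The tumbler is seated and let go at (268,200), and the flap is still at its far stop (370,218). Now I'll tip the keeper back.

```bash
cat > j.py <<'E'
from h import *
q=quat(down(YAW))
ctrl.move_to(S(.008,-.06,.34),q); ctrl.line_to(S(.008,-.22,.30),rate=.2); ctrl.line_to(S(.008,-.22,.166),rate=.15)
ctrl.line_to(S(.008,-.073,.166),rate=.1); print(ctrl.sense()['contact_force'])
ctrl.line_to(S(.008,-.10,.30),rate=.2)
ctrl.move_to([.35,-.45,.33],q)
ctrl.wait(.3)
s=viewer.snapshot('scene'); cv2.imwrite('pics/s5.png',cv2.resize(s['color'][120:320,200:450,::-1],(750,600)))
P,p=region(s,'keeper'); d=(P-PEG)@np.c_[SX,SY,Z]; d=d[(d[:,2]>.02)&(abs(d[:,1])<.3)]; print(p,d.min(0),d.max(0))
P,p=region(s,'tumbler'); d=(P-PEG)@np.c_[SX,SY,Z];  print(p,np.median(d,0),np.percentile(d[:,2],98))
st=ctrl.sense(); print(st['clock'],st['contact_force'])
E
python3 j.py
```

```text
[ 0.9992 -0.7348  0.704 ]
0.47 [-0.0182 -0.0849  0.0501] [0.0328 0.0034 0.1603]Traceback (most recent call last):
  File "j.py", line 10, in <module>
    P,p=region(s,'tumbler'); d=(P-PEG)@np.c_[SX,SY,Z];  print(p,np.median(d,0),np.percentile(d[:,2],98))
                                ~^~~~
TypeError: unsupported operand type(s) for -: 'NoneType' and 'float'
```

View pics/s5.png

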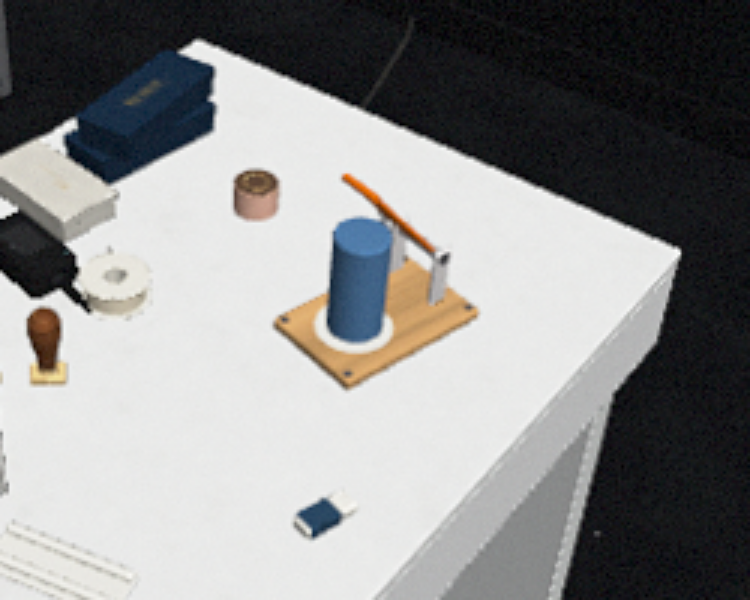

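The tumbler stands upright on the base at (358,280). The keeper is back over it, with its edge at (348,178), and the bystanders haven't moved.

```bash
python3 -c "
from bench import ctrl
print(ctrl.sense()['clock']); print(ctrl.hand_in())"
```

```text
34.0333
the job is handed in; nothing more can be done
None
```

I handed in the job at 34 s: the last camera view showed the tumbler mouth down on the base with the keeper back over it, and the other things on the table where they were. The hand-in call returned no verdict.

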